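Clamp a stub axle, fit its spacer rings, release and set it out

TASK

Stand the stub axle upright on the blue plate between the clamp's jaw pads, and close the clamp's scissor handles until the ratchet catches and grips the axle by itself. Only then slide every bronze spacer ring on the bench over the axle's spindle, down onto its shoulder one on another. When all are on, press the red handle down to free the ratchet so that the clamp springs open with the axle still standing there, and last move the axle with its rings to stand upright, wholly on the green mat; leave the glass jar and the dark gear where they are.

Things in the scene. Friction and masses are not known exactly. Their poses are not given: they have to be found in the camera images.
- clamp: Bench clamp like a big locking forceps lying flat: fixed blue plate 90 x 180 x 10 mm (its centre at y -30 mm here) with a scissor pair of steel arms on a vertical pivot. Origin on the bench under the pivot; z up; +y points along the two handles, -y along the two jaws. A dark ratchet bar reaches from the black handle towards the red one at y 105 mm, its top at z 60 mm.
- handle_far (a joint): Swing of each handle about the pivot, rad: 0 open, stop at 0.135; both handles swing alike. The pads touch the axle's neck at 0.08; ratchet teeth catch at about 0.088, 0.106 and 0.124 and hold it there. Let go with no tooth caught, it springs back to 0.
- clamp_seat (a point): Top of the blue plate midway between the rubber jaw pads, axes as the clamp's (clamp x 0, y -75, z 10 mm): the axle's underside centre stands here. Pads: 36 mm long in y, z 37 to 53 mm, 36 mm apart when open. The jaws are open to -y: slide the axle in level from there, flange below the jaws, neck between, shoulder above (flange and shoulder do not pass from above).
- clamp_pinch (a point): Midway between the two handles (clamp x 0, y 140, z 45 mm). Handles here: bars 10 mm wide, z 39 to 51 mm, along y from 90 to 170 mm; red on the -x side, black on the +x side; 70 mm over their outer faces when open, about 34 mm at the stop. Straddle both here and squeeze along the clamp's x, some 15 to 25 N.
- release_pad (a point): Centre of the top of the red press pad, 36 x 34 mm, at the end of the red handle on its outer (-x) side; moves with that handle. Pressed straight down about 5 to 8 mm (about 4 to 7 N; stop at 10 mm, about 8 N) the red handle flexes and frees the ratchet, and the handles spring open as the press is eased.
- axle: Loose steel stub axle, about 0.3 kg, standing on its flange; origin at the centre of its underside, z along it. Flange 48 mm diameter (z 0 to 8 mm), neck 24 mm (8 to 50), shoulder 36 mm (50 to 58), spindle 16 mm (58 to 124), taper to 8 mm at the top (132).
- mat: Fixed green plastic mat 130 x 130 x 6 mm; origin at the centre of its underside, top at z = 6 mm.
- ring1: Loose bronze spacer ring, 44 mm outside, 20 mm bore, 10 mm high, 90 g, lying flat; origin at the centre of its underside, z its axis. May be absent (two to four of the four are there).
- ring2: Loose bronze spacer ring, 44 mm outside, 20 mm bore, 10 mm high, 90 g, lying flat; origin at the centre of its underside, z its axis. May be absent (two to four of the four are there).
- ring3: Loose bronze spacer ring, 44 mm outside, 20 mm bore, 10 mm high, 90 g, lying flat; origin at the centre of its underside, z its axis. May be absent (two to four of the four are there).
- ring4: Loose bronze spacer ring, 44 mm outside, 20 mm bore, 10 mm high, 90 g, lying flat; origin at the centre of its underside, z its axis. May be absent (two to four of the four are there).
- bolt_jar: Bystander: glass jar with white lid, 64 mm diameter, 75 mm high; origin at its underside.
- gear: Bystander: dark steel gear with hub, 76 mm diameter, 36 mm high; origin at its underside.
Mind the look-alikes: they are no part of the job. Leave any purple or turquoise look-alike of the axle alone.

How it is judged (in metres and radians):
On the way, in this order (a step that is already met when the one before it is completed fails the run):
1. the axle stands upright on the blue plate between the open jaw pads, let go (horizontal distance between axle and clamp_seat below 0.015 m and z of axle in the frame of clamp_seat below 0.004 m and angle between axle's own z axis and vertical below 0.08 rad and value of joint handle_far below 0.03 rad and contact force between the fingers and clamp below 0.3 N and contact force between the fingers and axle below 0.3 N), for 0.2 s.
2. the ratchet holds the clamp closed on the axle, let go (horizontal distance between axle and clamp_seat below 0.015 m and z of axle in the frame of clamp_seat below 0.004 m and angle between axle's own z axis and vertical below 0.08 rad and value of joint handle_far above 0.08 rad and contact force between the fingers and clamp below 0.3 N and contact force between the fingers and axle below 0.3 N), for 0.5 s.
3. all rings are on the spindle while the clamp holds the axle, let go (all of step 2 and horizontal distance between each of ring1, ring2, ring3, ring4 and axle below 0.006 m and z of ring1 in the frame of axle between 0.054 and 0.093 m and angle between each of ring1, ring2, ring3, ring4's own z axis and vertical below 0.15 rad and z of ring2 in the frame of axle between 0.054 and 0.093 m and z of ring3 in the frame of axle between 0.054 and 0.093 m and z of ring4 in the frame of axle between 0.054 and 0.093 m), for 0.2 s.
4. the ratchet is released and the clamp open, the axle still standing there with its rings (horizontal distance between axle and clamp_seat below 0.015 m and z of axle in the frame of clamp_seat below 0.004 m and angle between axle's own z axis and vertical below 0.08 rad and value of joint handle_far below 0.03 rad and horizontal distance between each of ring1, ring2, ring3, ring4 and axle below 0.006 m and z of ring1 in the frame of axle between 0.054 and 0.093 m and angle between each of ring1, ring2, ring3, ring4's own z axis and vertical below 0.15 rad and z of ring2 in the frame of axle between 0.054 and 0.093 m and z of ring3 in the frame of axle between 0.054 and 0.093 m and z of ring4 in the frame of axle between 0.054 and 0.093 m), for 0.2 s.
At the end, for the whole second after the job is handed in: The axle stands upright (within 0.08 rad) at rest on the green mat, its origin within 45 mm of the mat's centre along each mat axis, every present ring on its spindle resting on the shoulder or on another ring, and the clamp is open (joint below 0.03 rad) (x of axle in the frame of mat between -0.045 and 0.045 m and y of axle in the frame of mat between -0.045 and 0.045 m and z of axle in the frame of mat between 0.003 and 0.011 m and angle between axle's own z axis and vertical below 0.08 rad and linear speed of axle below 0.02 m/s and value of joint handle_far below 0.03 rad and horizontal distance between each of ring1, ring2, ring3, ring4 and axle below 0.006 m and z of ring1 in the frame of axle between 0.054 and 0.093 m and angle between each of ring1, ring2, ring3, ring4's own z axis and vertical below 0.15 rad and z of ring2 in the frame of axle between 0.054 and 0.093 m and z of ring3 in the frame of axle between 0.054 and 0.093 m and z of ring4 in the frame of axle between 0.054 and 0.093 m); the robot touches nothing.
It fails at once if the glass jar is shifted by more than 4 cm (distance of bolt_jar from where it was at the start of the episode above 0.04 m).
It fails at once if the gear is shifted by more than 4 cm (distance of gear from where it was at the start of the episode above 0.04 m).
Of ring1, ring2, ring3, ring4 only 2 to 4 are there at a start; the rules pass over those that are not, and their reading is None.
At some moment in a run one of ring1, ring2, ring3, ring4 may be knocked a few centimetres aside while the robot is not near it.
Once in a run the grip may slacken for a moment while it holds something.
It also fails if it takes over 210 s, if anything falls off the work surface, if the arm or the gripper's body presses on something with over 40 N, if the wrist force passes 120 N, or if a joint passes its speed limit or range.

ROBOT

A 6-joint arm with a two-finger parallel gripper is mounted at the origin on the work surface. World frame = base frame: x ahead of the robot, y to its left, z up, the work surface at z = 0. Lengths are in mm, angles in rad, forces in N, time in s.
With the tool pointing down it reaches from about 325 to 875 mm from the base axis. Payload 4.4 kg.
Tool frame: the origin (TCP) lies on the centre line of the jaws, within the pads' length; the fingertips stand ahead of it and the grasp point (between the pads) lies 6 mm ahead of it (ctrl.tcp_to_tips is the z of the fingertips in the tool frame, in mm); z points along the fingers, y is the line along which they close (so a half turn about z gives the same grasp; the last joint's range is limited). The gripper opens to 85 mm and grips with 20 to 120 N. Pads are 22 mm wide; open, the fingers measure 114 mm over their backs; the gripper's body (76 mm by 85 mm) begins 54 mm behind the grasp point. The pads swing forward as they close: fully open they stand 13 mm farther back than shut.
Start: joints at [1.187, 0.207, 1.542, -0, 1.393, -0.15], TCP at [133.223, 559.356, 256.282] pointing down, gripper open.
Joint ranges: [-2.73, 2.73], [-0.86, 2.22], [0.23, 2.46], [-1.11, 4.25], [0.08, 2.63], [-2.82, 2.82]. Speed limits (rad/s): [2.79, 2.79, 3.14, 3.14, 3.14, 3.14].

INTERFACE

Orientations are given as a 3x3 rotation matrix whose columns are the frame's x, y, z axes.
In Python, from plant import ctrl, sensors, optics gives the robot as it stands. Calls block until the motion is done:
- ctrl.move_ptp(position, orientation): joint-space move of the TCP to a pose.
- ctrl.move_l(position, rot=None, vel=150, threshold=None): straight line of the TCP; rot=None keeps the orientation; vel is the mean speed in mm/s. With threshold (N) it stops when the force on the tool has changed by that much, and returns True; else False.
- ctrl.set_joints(angles): joint-space move.
- ctrl.gripper_to(opening, force=None): finger opening in mm; force is the grip in N (None keeps the last); returns when the fingers have stopped.
- ctrl.hold(seconds).
- ctrl.solve_ik(position, orientation): joint angles nearest the present ones, or None.
- sensors.read_state(): the state.
- optics.grab_frame(name): name is "scene" or "top" or "wrist"; returns (picture, depth): 400x640x3 uint8, red, green, blue; 400x640 float32, mm along the optical axis (not along the pixel's ray), 0 where there is no reading.
- optics.camera_params(name): a dict with "mtx" (3x3 intrinsics, pixels), "R" (3x3) and "t" (3): a world point X has camera coordinates R X + t; the wrist camera has in their place "T_tool_cam" (4x4, takes a point from camera to tool coordinates, whose origin is the TCP and whose axes are the flange's). Camera axes: x right, y down, z forward; pixel columns grow to the right and rows downward; lengths in mm; the calibration is good to about 2 mm. A picture is of the moment at which its call begins: read the wrist's pose just before it. camera_params takes no time and is no camera call.
A pose or a line that the arm cannot do raises ctrl.MotionError and nothing moves.
- ctrl.finish_job(): hands the job in; it is judged then, once.
The state is a dict: "t": time; "q": joint angles; "qvel": joint speeds; "tau": joint torques, N m; "eef_pos": TCP position; "eef_rot": TCP orientation; "force": force on the tool from outside, world axes, zero at the start; "wrist_torque": the same for the moment, N m; "grip_width": finger opening in mm; "grasp_force": force on a finger pad.
Only numpy, scipy, OpenCV 4.12 (cv2) and the standard library are available. Lean on these libraries where they do the work, as an engineer would, in place of code of your own. Each camera call takes 0.05 s, during which the arm holds its last target. There are 200 camera calls.

## Working session

There is one attempt and no reset: what is moved stays moved. The work goes in short steps, each a Python script; the robot and the scene stay as the last script left them, time stands still between calls to the robot, and variables do not carry over. Pictures are saved under pics/ and viewed, at most 17 in all, crops included, and the job is handed in when it is done.

```bash
ls; mkdir -p pics
python3 - <<'E'
from plant import ctrl,sensors,optics
import cv2,numpy as np
for n in("top","scene"):
    p,d=optics.grab_frame(n); cv2.imwrite(f"pics/{n}0.png",p[:,:,::-1]); np.savez(f"pics/{n}0.npz",p=p,d=d)
    c=optics.camera_params(n); print(n,c["mtx"].tolist(),np.round(c["R"],3).tolist(),c["t"])
print(optics.camera_params("wrist")); print(ctrl.tcp_to_tips, sensors.read_state())
E
```

```text
pics
top [[389.95535011808414, 0.0, 315.01252630273456], [0.0, 389.95535011808414, 194.24409859904523], [0.0, 0.0, 1.0]] [[0.004, -1.0, 0.005], [-0.985, -0.005, -0.175], [0.175, -0.004, -0.985]] [  9.73028019 606.78484167 924.08850688]
scene [[419.550480439154, 0.0, 317.9918156260817], [0.0, 419.550480439154, 207.51890631046655], [0.0, 0.0, 1.0]] [[-0.491, 0.871, 0.014], [0.646, 0.375, -0.665], [-0.585, -0.317, -0.747]] [ 293.89389736 -341.04858238 1610.77298861]
{'mtx': array([[343.94847129,   0.        , 319.06919531],
       [  0.        , 343.94847129, 204.7535032 ],
       [  0.        ,   0.        ,   1.        ]]), 'T_tool_cam': array([[-1.39462178e-03, -9.61013889e-01, -2.76496582e-01,
         6.97182094e+01],
       [ 9.99999003e-01, -1.40150095e-03, -1.72727310e-04,
        -1.60558278e+00],
       [-2.21516877e-04, -2.76496547e-01,  9.61014886e-01,
        -1.17471258e+02],
       [ 0.00000000e+00,  0.00000000e+00,  0.00000000e+00,
         1.00000000e+00]])}
25.0 {'t': 0.1, 'q': array([ 1.18650102e+00,  2.07420710e-01,  1.54285976e+00, -2.72874699e-06,
        1.39353449e+00, -1.50531349e-01]), 'qvel': array([-3.47106256e-04, -1.13929829e-03, -3.85542933e-03, -8.44353587e-04,
        1.40266961e-04, -2.45599951e-05]), 'tau': array([-1.33055695e-03, -3.84091115e+01, -2.92550075e+01, -2.72213792e-04,
        4.85516677e-03, -6.63747414e-06]), 'eef_pos': array([132.97070933, 558.7306229 , 255.16997231]), 'eef_rot': array([[-9.72801378e-01,  2.31639351e-01, -8.30664353e-04],
       [ 2.31640605e-01,  9.72799250e-01, -2.06122121e-03],
       [ 3.30609715e-04, -2.19757443e-03, -9.99997531e-01]]), 'force': array([0.12326061, 1.41163555, 0.17994275]), 'wrist_torque': array([0.00456733, 0.04480609, 0.03059354]), 'grasp_force': 0.0, 'grip_width': 85.25266394719225}
```

View pics/top0.png

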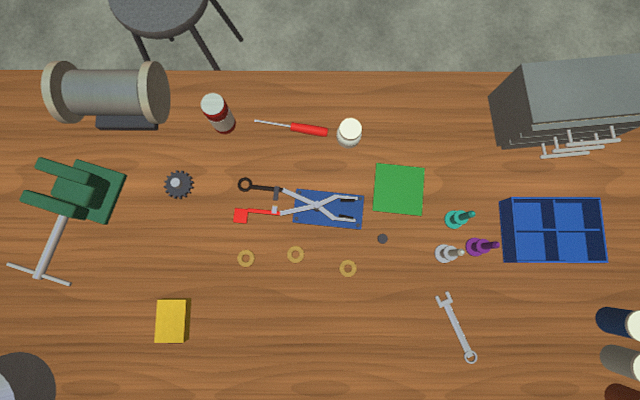

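View pics/scene0.png

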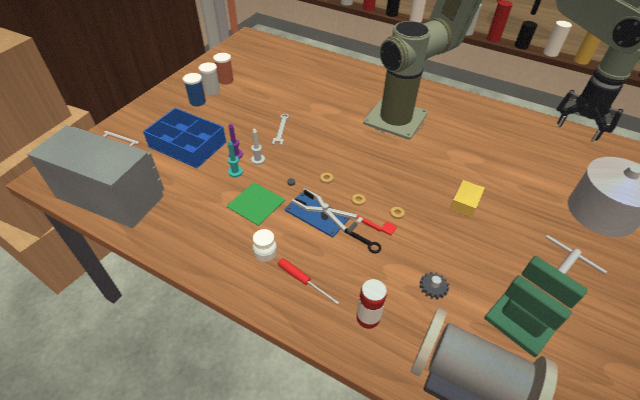

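Scene: the axle could be confused with three things in the top view: steel (446,253), purple (480,246) and turquoise (459,217). The steel one matches the description. The bronze rings are at (246,258), (295,254) and (348,268), and the dark disc at (382,239) is not a ring. The clamp is at (310,207) with its handles to the left (+y), the mat at (399,190), the jar at (350,131) and the gear at (179,184).

```bash
cat > h.py <<'E'
from plant import ctrl,sensors,optics
import cv2,numpy as np
TC=optics.camera_params("wrist")["T_tool_cam"]
def cam(n,st=None):
    c=optics.camera_params(n)
    if n!="wrist": return c["mtx"],c["R"],c["t"]
    T=np.eye(4);T[:3,:3]=st["eef_rot"];T[:3,3]=st["eef_pos"];T=np.linalg.inv(T@TC)
    return c["mtx"],T[:3,:3],T[:3,3]
def grab(n):
    st=sensors.read_state();p,d=optics.grab_frame(n);return p,d,cam(n,st)
def cast(C,uv,z):
    K,R,t=C;o=-R.T@t;r=R.T@np.linalg.solve(K,np.array([uv[0],uv[1],1.]));return (o+r*(z-o[2])/r[2])[:2]
def proj(C,X):
    K,R,t=C;v=K@(R@np.array(X,float)+t);return v[:2]/v[2]
def mask(p,lo,hi):
    m=cv2.inRange(cv2.cvtColor(p,cv2.COLOR_RGB2HSV),lo,hi);return cv2.morphologyEx(m,cv2.MORPH_OPEN,np.ones((3,3),np.uint8)) if p.shape[0]>1e4 else m
def blobs(m,amin=20):
    cs,_=cv2.findContours(m,cv2.RETR_EXTERNAL,cv2.CHAIN_APPROX_NONE);return [c for c in cs if cv2.contourArea(c)>=amin]
def Rd(a): # tool down, tool y (closing) at world angle a
    y=np.array([np.cos(a),np.sin(a),0]);z=np.array([0,0,-1.]);return np.c_[np.cross(y,z),y,z]
E
python3 - <<'E'
from h import *
z=np.load("pics/top0.npz");p=z["p"];C=cam("top")
h=cv2.cvtColor(p,cv2.COLOR_RGB2HSV)
for u,v in[(239,258),(295,247),(441,254),(330,196),(399,190),(240,215)]:print((u,v),h[v,u],p[v,u],np.round(cast(C,(u,v),0)))
for nm,zz,lo,hi in[("blue",10,(100,120,60),(118,255,255)),("green",6,(50,120,60),(70,255,255)),("red",50,(0,200,120),(6,255,255))]:
    for c in blobs(mask(p,lo,hi),60):
        r=cv2.minAreaRect(c);print(nm,np.round(r[0]),np.round(r[1]),[np.round(cast(C,q,zz)).tolist() for q in cv2.boxPoints(r)])
for nm,(u,v) in dict(r1=(246,258),r2=(295,254),r3=(348,268),gear=(179,184),jar=(350,131),axle=(441,254),purp=(472,248),turq=(453,220)).items():print(nm,np.round(cast(C,(u,v),5)))
big=np.hstack([cv2.resize(p[195:275,425:505],None,fx=5,fy=5,interpolation=2),cv2.resize(np.load("pics/scene0.npz")["p"][110:190,215:295],None,fx=5,fy=5,interpolation=2)])
cv2.imwrite("pics/crop1.png",big[:,:,::-1])
E
```

```text
(239, 258) [ 20 141 184] [184 151  82] [449. 207.]
(295, 247) [ 21 141 188] [188 157  84] [478.  63.]
(441, 254) [11 52 98] [98 85 78] [ 461. -314.]
(330, 196) [106  30 127] [112 119 127] [612. -28.]
(399, 190) [ 62 142 160] [ 71 160  78] [ 629. -211.]
(240, 215) [  1 200 233] [233  58  50] [560. 208.]
blue [613. 326.] [36. 14.] [[280.0, -680.0], [311.0, -691.0], [293.0, -776.0], [261.0, -765.0]]
blue [553. 230.] [ 65. 108.] [[609.0, -471.0], [611.0, -755.0], [442.0, -733.0], [441.0, -457.0]]
blue [328. 209.] [68. 33.] [[542.0, 70.0], [630.0, 62.0], [612.0, -115.0], [525.0, -105.0]]
green [398. 189.] [49. 49.] [[571.0, -137.0], [702.0, -150.0], [691.0, -281.0], [561.0, -264.0]]
red [308. 129.] [36.  8.] [[777.0, 79.0], [799.0, 75.0], [782.0, -18.0], [760.0, -14.0]]
r1 [449. 188.]
r2 [460.  63.]
r3 [425. -73.]
gear [641. 371.]
jar [790. -82.]
axle [ 461. -312.]
purp [ 477. -393.]
turq [ 549. -348.]
```

View pics/crop1.png

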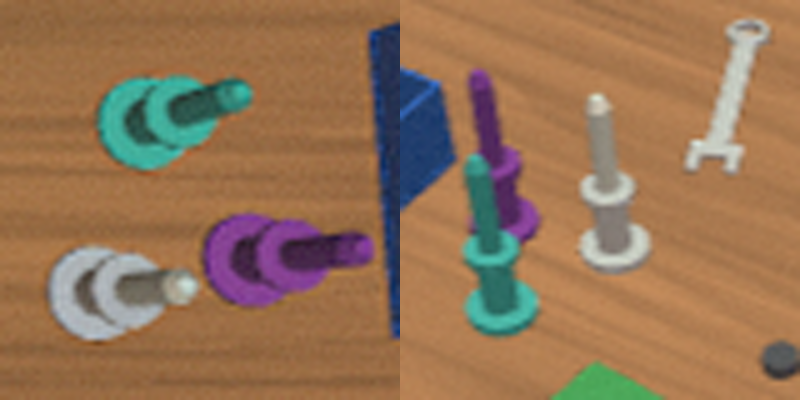

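The crop shows the steel axle on the left of the top view and in the middle of the scene view. The purple and turquoise look-alikes are separate, 80 mm or more away. Next I measure closely with the wrist camera.

Run:
```python
from h import *
for i,(x,y,zz) in enumerate([(520,-10,300),(420,-300,300)]):
    ctrl.move_ptp([x,y,zz],Rd(np.pi/2));ctrl.hold(.3)
    p,d,C=grab("wrist");np.savez(f"pics/w{i}.npz",p=p,d=d,K=C[0],R=C[1],t=C[2]);cv2.imwrite(f"pics/w{i}.png",p[:,:,::-1])
    print(sensors.read_state()["q"].round(2))
```

```text
[-0.19  0.06  1.62  0.    1.47 -1.76]
[-0.79  0.05  1.63  0.    1.47 -2.36]
```

View pics/w0.png

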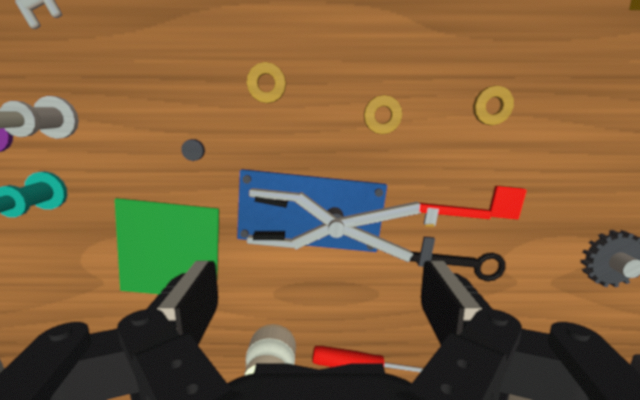

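View pics/w1.png

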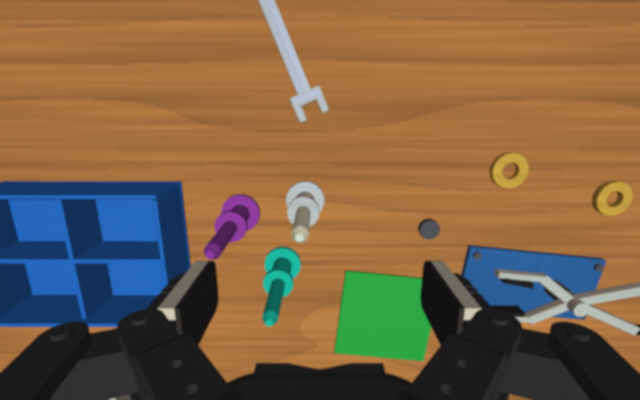

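w0 shows the clamp plate at (312,211), jaws facing left towards the mat, the red pad at (508,202), and rings at (266,82), (383,114) and (494,105). w1 shows the steel axle with its flange at (305,198) and tip at (300,236).

```bash
cat >> h.py <<'E'
from scipy.optimize import least_squares
def circ(P,r):
    P=np.array(P);return least_squares(lambda c:np.hypot(*(P-c).T)-r,P.mean(0),loss="soft_l1",f_scale=1).x
BRONZE=((17,100,110),(26,255,255))
def rings(p,C,z=10):
    out=[]
    for c in blobs(cv2.morphologyEx(mask(p,*BRONZE),cv2.MORPH_OPEN,np.ones((3,3))),150):
        e=cv2.minEnclosingCircle(c); P=[cast(C,q[0],z) for q in c]; x=circ(P,22)
        s=np.abs(np.hypot(*(np.array(P)-x).T)-22).max()
        if s<5: out.append((x,np.round(e[0]),s))
    return out
E
python3 - <<'E'
from h import *
Cs=[];Ps=[]
for i in(0,1):
    z=np.load(f"pics/w{i}.npz");Ps.append(z["p"]);Cs.append((z["K"],z["R"],z["t"]))
p,C=Ps[0],Cs[0]
for w,q in zip(Ps,Cs):
    for x,e,s in rings(w,q):print("ring",x.round(1),e,round(s,1))
hv=cv2.cvtColor(p,cv2.COLOR_RGB2HSV);print(hv[82,252],hv[20,300])
def quad(m,zz,C):
    c=max(blobs(m),key=cv2.contourArea);P=np.array([cast(C,q[0],zz) for q in cv2.convexHull(c)],np.float32)
    return cv2.minAreaRect(P)
print("blue",quad(mask(p,(100,120,60),(118,255,255))[:,200:420].copy(),10,(C[0]-np.array([[0,0,200],[0,0,0],[0,0,0]]),C[1],C[2])))
g=quad(mask(Ps[1],(50,120,60),(70,255,255)),6,Cs[1]);print("green w1",g);print("green w0",quad(mask(p,(50,120,60),(70,255,255)),6,C))
m=mask(p,(0,200,120),(6,255,255));m[300:]=0;c=max(blobs(m),key=cv2.contourArea)
m2=cv2.morphologyEx(m,cv2.MORPH_OPEN,np.ones((15,15)));c=max(blobs(m2),key=cv2.contourArea);r=cv2.minAreaRect(c);print("redpad px",r,cast(C,r[0],50))
d=np.load("pics/w0.npz")["d"]
def z3(C,u,v,d):
    K,R,t=C;return R.T@(d[v,u]*np.linalg.solve(K,np.array([u,v,1.]))-t)
print("pad3d",z3(C,508,200,d),"handles",z3(C,455,209,d),z3(C,455,261,d),"jawpads",z3(C,270,202,d),z3(C,268,236,d),"pivot",z3(C,337,228,d))
p,C=Ps[1],Cs[1];h=cv2.cvtColor(p,cv2.COLOR_RGB2HSV)
m=((h[...,1]<70)&(h[...,2]>100)).astype(np.uint8)*255;m[:,:270]=0;m[:,340:]=0;m[:170]=0;m[250:]=0
c=max(blobs(m),key=cv2.contourArea)[:,0];print("axle bbox",c.min(0),c.max(0))
F=[cast(C,q,4) for q in c if q[1]<198];x=circ(F,24);print("flange",x,np.ptp(np.array(F),axis=0))
t=c[c[:,1]>c[:,1].max()-6];print("tip px",t.mean(0),cast(C,t.mean(0),130))
print(hv[150,192])
E
```

```text
ring [460.1  61.9] [383. 114.] 0.8
ring [449.7 187.9] [494. 105.] 1.2
ring [425.2 -70.9] [266.  82.] 0.9
ring [459.9  60.9] [614. 198.] 3.1
ring [425.1 -72.1] [509. 170.] 1.9
[ 22 160 194] [ 14 160 163]
blue ((575.7781982421875, -22.27790069580078), (176.45492553710938, 86.82546997070312), 84.08391571044922)
green w1 ((630.1074829101562, -208.80804443359375), (129.2047119140625, 128.56381225585938), 83.85443878173828)
green w0 ((630.6143798828125, -207.71640014648438), (128.4740447998047, 129.10699462890625), 83.94474792480469)
redpad px ((507.0, 202.0), (30.0, 30.0), 90.0) [552.97827158 197.18152327]
pad3d [550.46166743 197.48929117  50.7975    ] handles [560.63873691 139.82412541  51.33422354] [624.20835831 147.07812528  50.39907872] jawpads [551.84593383 -65.21251965  53.30462857] [591.9607816  -69.15650914  52.8152071 ] pivot [578.25924158   8.23601467  64.26751458]
axle bbox [286 181] [324 242]
flange [ 463.64729493 -318.61807158] [20.29838798 45.98948656]
tip px [299.82352941 239.94117647] [ 466.3891184  -318.08855886]
[100  19  81]
```

Measured: axle at about (464.5,-318), clamp yaw about -0.103 rad, seat (571.3,-67.1), pinch point (593.3,146.8), mat centre (630.4,-208).

```bash
cat >> h.py <<'E'
A=np.deg2rad(84.08-90); YD=np.array([-np.sin(A),np.cos(A)]); XD=np.array([np.cos(A),np.sin(A)])
PIV=np.array([578.7,7.8]); SEAT=PIV-75*YD; PIN=PIV+140*YD; MAT=np.array([630.4,-208.2])
RA=Rd(A)
def st(): 
    s=sensors.read_state();print("t%.1f pos"%s["t"],s["eef_pos"].round(1),"w%.1f g%.1f"%(s["grip_width"],s["grasp_force"]),"F",s["force"].round(1));return s
E
python3 - <<'E'
from h import *
ax=np.array([464.5,-318.3])
ctrl.gripper_to(50)
ctrl.move_ptp([*ax,220],RA);ctrl.move_l([*ax,93],vel=120);st()
ctrl.gripper_to(10,60);s=st()
ctrl.move_l([*s["eef_pos"][:2],93+13],vel=40);st()
p,d,C=grab("scene");cv2.imwrite("pics/s1.png",cv2.resize(p[90:250,180:420],None,fx=3,fy=3)[:,:,::-1])
pre=SEAT-115*YD
ctrl.move_l([*pre,106],vel=90);st()
p,d,C=grab("wrist");cv2.imwrite("pics/w2.png",p[:,:,::-1])
E
```

```text
t7.6 pos [ 465.1 -318.9   94. ] w49.8 g0.0 F [-0.2  0.2 -0.6]
t8.0 pos [ 464.7 -318.6   93.6] w14.2 g58.2 F [-0.9 -0.   2.1]
t8.5 pos [ 464.8 -318.6  106.2] w14.5 g58.3 F [ 0.  -0.3 -3. ]
t10.5 pos [ 558.9 -181.6  106. ] w14.2 g58.3 F [ 0.3 -0.2 -2.9]
```

View pics/w2.png

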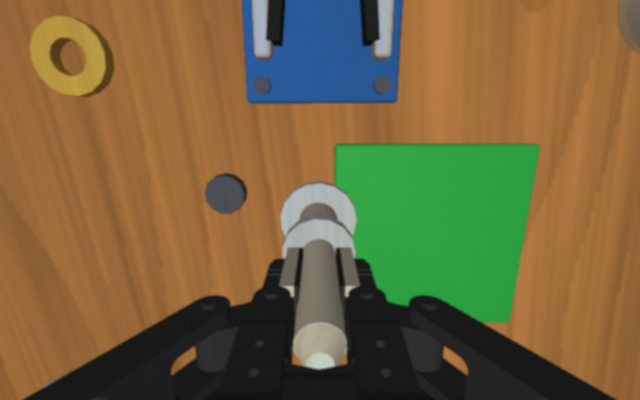

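The axle is held upright at (319,220), in line with the jaw opening, whose centre is at about (322,20). I'll slide it in.

Run:
```python
from h import *
s0=st()
hit=ctrl.move_l([*SEAT,106],vel=50,threshold=8);print(hit);s=st()
hit=ctrl.move_l([*s["eef_pos"][:2],100],vel=10,threshold=4);print(hit);s=st()
ctrl.gripper_to(50,40);st()
ctrl.move_l([*SEAT,230],vel=120);ctrl.move_l([*(SEAT-30*YD),300],vel=200);ctrl.hold(.3)
p,d,C=grab("wrist");np.savez("pics/w3.npz",p=p,K=C[0],R=C[1],t=C[2]);cv2.imwrite("pics/w3.png",p[:,:,::-1])
```

```text
t10.6 pos [ 558.9 -181.6  106. ] w14.9 g58.3 F [-0.2 -0.6 -2.5]
False
t13.0 pos [571. -67. 106.] w14.5 g58.3 F [ 0.2  0.3 -3.2]
True
t13.4 pos [571.  -67.  103.5] w14.5 g45.0 F [-0.6 -0.1  4.7]
t13.8 pos [569.2 -66.4 101.4] w49.9 g0.0 F [-1.  -0.   0.8]
```

View pics/w3.png

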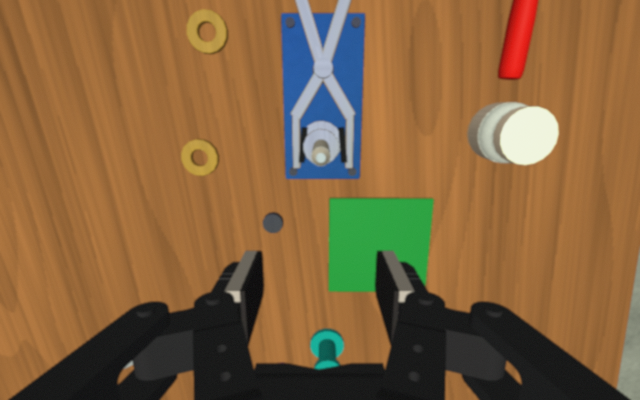

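The axle stands between the pads at (320,148). Now I squeeze the handles.

Run:
```python
from h import *
ctrl.gripper_to(85,25)
ctrl.move_ptp([*PIN,150],RA);h=ctrl.move_l([*PIN,53],vel=60,threshold=6);print(h);st()
ctrl.gripper_to(36,25);ctrl.hold(.3);st()
ctrl.gripper_to(85);st();ctrl.hold(.3)
ctrl.move_l([*PIN,150],vel=100);ctrl.move_ptp([*(PIV+40*YD),310],RA);ctrl.hold(.5)
p,d,C=grab("wrist");np.savez("pics/w4.npz",p=p,d=d,K=C[0],R=C[1],t=C[2]);cv2.imwrite("pics/w4.png",p[:,:,::-1]);st()
```

```text
False
t19.2 pos [593.5 147.1  53.5] w85.1 g0.0 F [ 0.5 -0.7  0. ]
t20.1 pos [594.7 149.   55.6] w36.3 g11.2 F [-1.1  5.2  8.5]
t20.6 pos [592.8 146.8  52.6] w84.8 g0.0 F [ 0.1  0.4 -0. ]
t23.4 pos [582.8  47.8 309.8] w84.7 g0.0 F [ 0.3 -0.4 -0.3]
```

View pics/w4.png

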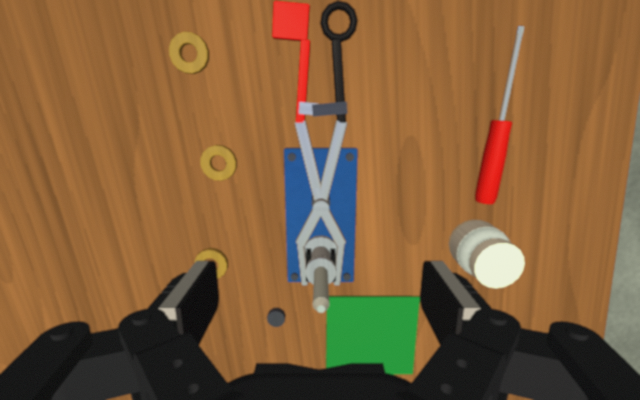

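The handles are closed and held, with the axle gripped at (320,258) and its tip at (320,303). Next I localise the tip and the rings.

Run:
```python
from h import *
z=np.load("pics/w4.npz");p,C=z["p"],(z["K"],z["R"],z["t"])
for x,e,s in rings(p,C):print("ring",x.round(1),e,round(s,1))
print("tip",cast(C,(320,305),141),"mid",SEAT)
ctrl.move_ptp([*(SEAT-60*YD),300],RA);ctrl.hold(.3)
p,d,C=grab("wrist");np.savez("pics/w5.npz",p=p,K=C[0],R=C[1],t=C[2])
u,v=proj(C,[*SEAT,140]).round().astype(int);print(u,v)
cv2.imwrite("pics/c5.png",cv2.resize(p[v-50:v+50,u-60:u+60],None,fx=5,fy=5)[:,:,::-1])
for x,e,s in rings(p,C):print("ring",x.round(1),e,round(s,1))
```

```text
ring [460.3  62.6] [218. 163.] 1.0
ring [450.  188.5] [188.  52.] 1.0
tip [572.0234448  -63.86584984] mid [570.96451895 -66.80001564]
319 119
ring [425.6 -70.9] [195. 132.] 1.0
```

View pics/c5.png

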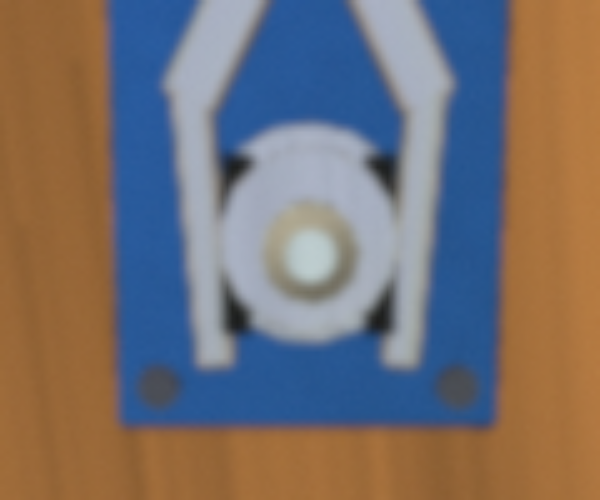

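The tip is centred between the pads at about (321,120), and the axle is gripped upright. Now the first ring. I look again before each pick and keep one tool orientation throughout, so calibration bias cancels.

```bash
cat >> h.py <<'E'
z_=np.load("pics/w5.npz");AX=cast((z_["K"],z_["R"],z_["t"]),(321,119.8),141)
def pick(xy):
    xy=np.array(xy);ctrl.move_ptp([*(xy-60*YD),250],RA);ctrl.hold(.3)
    p,d,C=grab("wrist");L=rings(p,C);L=[r for r in L if np.hypot(*(r[0]-AX))>60]
    if not L: print("no ring");return None
    x=min(L,key=lambda r:np.hypot(*(r[0]-xy)))[0];print("ring at",x.round(1))
    ctrl.gripper_to(56,40);ctrl.move_l([*x,60],vel=200)
    h=ctrl.move_l([*x,20],vel=25,threshold=4);s=st()
    z=s["eef_pos"][2]+1.5;ctrl.move_l([*x,z],vel=20)
    ctrl.gripper_to(35,40);s=st();zc=s["eef_pos"][2]
    ctrl.move_l([*x,zc+60],vel=80);s=st();return zc
def put(zc,n):
    ctrl.move_l([*(sensors.read_state()["eef_pos"][:2]),zc+155],vel=200)
    ctrl.move_l([*AX,zc+155],vel=150);s=st()
    if s["grip_width"]<38: print("LOST");return False
    h=ctrl.move_l([*AX,zc+76+10*n],vel=40,threshold=6);print("hit",h);s=st()
    return not h
def drop():
    x=sensors.read_state()["eef_pos"];ctrl.gripper_to(58,40);ctrl.hold(.2);ctrl.move_l([*AX,230],vel=120);st()
E
python3 - <<'E'
from h import *
print(AX)
zc=pick([425.6,-70.9])
if zc: 
    r=put(zc,0);print(r)
    p,d,C=grab("scene");u,v=proj(C,[*AX,90]).astype(int);cv2.imwrite("pics/c6.png",cv2.resize(p[v-40:v+40,u-50:u+50],None,fx=6,fy=6)[:,:,::-1])
    if r:drop()
E
```

```text
[572.74488078 -67.4511671 ]
ring at [424.8 -71.3]
t28.5 pos [424.7 -71.3  20.8] w56.3 g2.4 F [-0.5  0.4  4.6]
t29.0 pos [426.2 -71.7  23.4] w41.8 g43.3 F [0.3 0.2 7.6]
t29.9 pos [424.2 -71.1  82.9] w41.4 g40.5 F [ 0.7  0.1 -2.1]
t31.7 pos [571.9 -67.3 177.7] w41.5 g40.6 F [-0.1  0.4 -1.4]
hit False
t33.8 pos [572.9 -67.5  99.6] w41.4 g40.6 F [ 0.4  0.6 -1.1]
True
t35.6 pos [572.1 -67.3 228.8] w57.8 g0.0 F [-0.5 -1.  -0.4]
```

Run:
```python
from h import *
ctrl.move_ptp([*(SEAT-60*YD),300],RA);ctrl.hold(.2)
p,d,C=grab("wrist");u,v=proj(C,[*AX,90]).round().astype(int);a=p[v-50:v+50,u-60:u+60]
p,d,C=grab("scene");u,v=proj(C,[*AX,90]).astype(int);b=p[v-50:v+50,u-60:u+60]
cv2.imwrite("pics/c7.png",cv2.resize(np.hstack([a,b]),None,fx=3.3,fy=3.3,interpolation=2)[:,:,::-1])
```

```text
(no output)
```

View pics/c7.png

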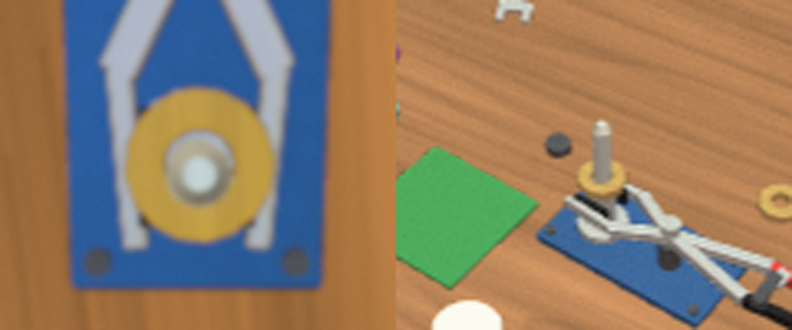

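Ring 1 lies flat on the shoulder around the spindle (crop at (200,165)). Rings 2 and 3 next.

Run:
```python
from h import *
for n,xy in ((1,[460.3,62.6]),(2,[450,188.5])):
    zc=pick(xy)
    if not zc: break
    r=put(zc,n);print(r)
    if not r: break
    drop()
else:
    ctrl.move_ptp([*(SEAT-60*YD),300],RA);ctrl.hold(.2)
    p,d,C=grab("wrist");u,v=proj(C,[*AX,90]).round().astype(int);a=p[v-50:v+50,u-60:u+60]
    q,d,D=grab("scene");u,v=proj(D,[*AX,90]).astype(int);b=q[v-50:v+50,u-60:u+60]
    cv2.imwrite("pics/c8.png",cv2.resize(np.hstack([a,b]),None,fx=3.3,fy=3.3,interpolation=2)[:,:,::-1])
    ctrl.move_ptp([450,100,350],RA);ctrl.hold(.2);p,d,C=grab("top");q,d,D=grab("wrist");cv2.imwrite("pics/top2.png",np.hstack([p,q])[::1,:,::-1][:, :])
    cv2.imwrite("pics/top2.png",p[:,:,::-1])
```

```text
ring at [459.6  62.1]
t40.3 pos [459.5  62.2  20.8] w56.1 g2.4 F [-1.3  0.5  4. ]
t40.9 pos [461.2  62.   23.4] w41.4 g43.9 F [ 0.5 -0.1  6.6]
t41.8 pos [459.   62.1  83. ] w41.5 g40.5 F [ 1.1 -0.1 -0. ]
t43.7 pos [572.2 -66.8 178.2] w41.2 g40.6 F [ 0.1  0.6 -1.2]
hit False
t45.6 pos [573.  -67.5 109.7] w41.8 g40.6 F [ 0.2  0.3 -0.7]
True
t47.2 pos [572.  -67.3 228.8] w58.0 g0.0 F [-0.2 -0.5 -0.5]
ring at [449.2 188.6]
t51.4 pos [449.2 188.6  20.9] w56.2 g2.3 F [-0.8  0.1  5.6]
t51.9 pos [450.8 188.8  23.4] w41.3 g43.8 F [ 1.4 -0.5  5.3]
t52.8 pos [448.7 188.5  83. ] w41.6 g40.5 F [-0.3  0.3 -1.4]
t55.5 pos [572.5 -66.7 178.4] w41.6 g40.6 F [ 0.3  0.4 -1. ]
hit False
t57.1 pos [573.  -67.5 119.8] w41.3 g40.6 F [0.7 0.3 0.6]
True
t58.7 pos [572.  -67.3 228.9] w57.8 g0.0 F [ 0.6  0.2 -0.2]
```

View pics/c8.png

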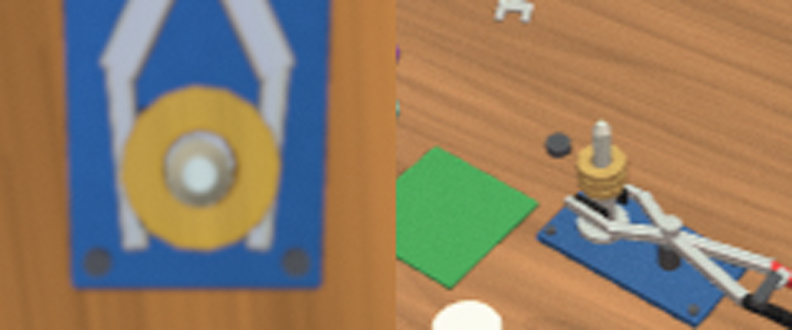

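View pics/top2.png

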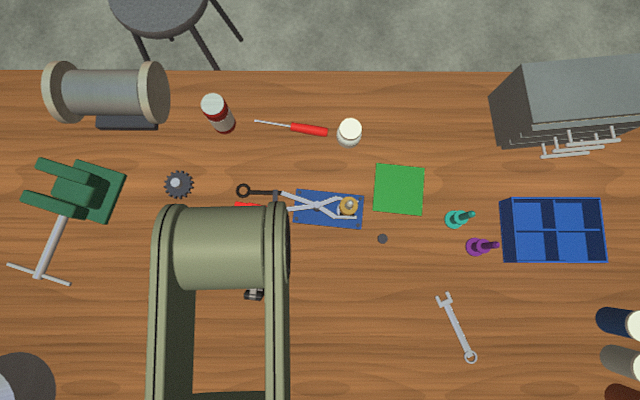

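All three rings are stacked on the axle (scene crop at (602,165)), and no fourth is visible. Next I find the red pad and press it.

Run:
```python
from h import *
ctrl.move_ptp([*(PIV+110*YD),250],RA);ctrl.hold(.2);ctrl.gripper_to(0,20)
p,d,C=grab("wrist");m=mask(p,(0,190,110),(6,255,255))
m=cv2.morphologyEx(m,cv2.MORPH_OPEN,np.ones((17,17)));
L=[(cast(C,cv2.minAreaRect(c)[0],51),cv2.contourArea(c),cv2.minAreaRect(c)) for c in blobs(m)];print(L)
x=min(L,key=lambda l:np.hypot(*(l[0]-[560,195])))[0]
assert np.hypot(*(x-[562,195]))<20
ctrl.move_l([*x,110],vel=150)
h=ctrl.move_l([*x,80],vel=40,threshold=4);st()
h=ctrl.move_l([*x,67.5],vel=12,threshold=6.5);print(h);st()
ctrl.hold(.2);st()
ctrl.move_l([*x,110],vel=25);st()
ctrl.move_ptp([*(PIV+40*YD),320],RA);ctrl.hold(.3)
p,d,C=grab("wrist");cv2.imwrite("pics/w9.png",p[:,:,::-1])
```

```text
[(array([770.96646252,  45.45818229]), 1977.5, ((510.0392761230469, 234.16293334960938), (25.63398551940918, 88.29483795166016), 12.994616508483887)), (array([569.73196152, 199.96474355]), 1514.0, ((286.0, 92.0), (40.0, 40.0), 90.0))]
t64.5 pos [569.9 200.   80.2] w-0.3 g0.0 F [-0.2 -0.4 -0.2]
False
t65.7 pos [570.1 200.1  68.2] w-0.1 g2.9 F [-1.9 -0.2  5.7]
t65.9 pos [570.1 200.1  68.2] w-0.3 g2.9 F [-1.3 -0.8  5.7]
t67.7 pos [569.6 199.9 109.8] w0.0 g0.0 F [ 0.1  0.1 -0.3]
```

View pics/w9.png

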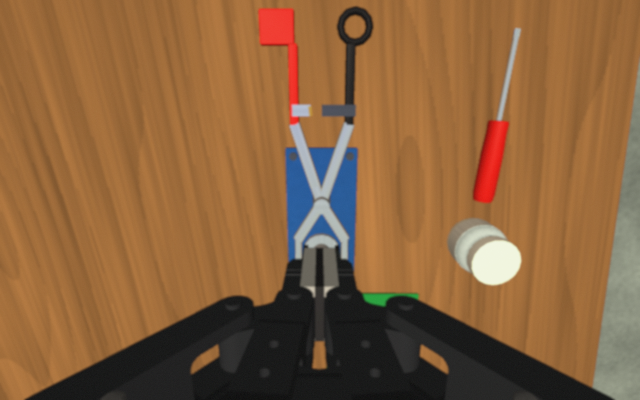

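The clamp has sprung open: the handles are apart at (293,80) and (350,80), and the ratchet is free. I'll check that the axle is still in place, then grip the spindle above the rings and move it.

Run:
```python
from h import *
ctrl.gripper_to(45,80);ctrl.move_ptp([*(SEAT-60*YD),300],RA);ctrl.hold(.3)
p,d,C=grab("wrist");u,v=proj(C,[*AX,98]).round()
L=rings(p,C,98);print([(r[0].round(1),r[2]) for r in L],AX)
x=min(L,key=lambda r:np.hypot(*(r[0]-AX)))[0]; assert np.hypot(*(x-AX))<6
h=ctrl.move_l([*AX,180],vel=150);h=ctrl.move_l([*AX,128.5],vel=50,threshold=6);print(h);s=st();assert not h
ctrl.gripper_to(8,80);s=st();x=s["eef_pos"]
ctrl.move_l([*AX,131.5],vel=20);st()
out=AX-118*YD
h=ctrl.move_l([*out,131.5],vel=60,threshold=12);print(h);s=st()
p,d,C=grab("scene");u,v=proj(C,[*out,70]).astype(int);cv2.imwrite("pics/c10.png",cv2.resize(p[v-60:v+60,u-80:u+80],None,fx=4,fy=4)[:,:,::-1])
```

```text
[(array([573. , -67.7]), np.float64(1.9438961392889347))] [572.74488078 -67.4511671 ]
False
t72.9 pos [573.1 -67.5 129. ] w45.0 g0.0 F [-1.2 -0.3  0.2]
t73.3 pos [572.7 -67.5 129.1] w13.7 g77.9 F [-2.2  0.2  4.4]
t73.6 pos [571.9 -67.2 130.2] w14.2 g78.0 F [ 0.7  0.5 -5.8]
False
t75.7 pos [ 560.6 -184.5  131.5] w13.9 g78.0 F [-0.4  0.2 -5.8]
```

View pics/c10.png

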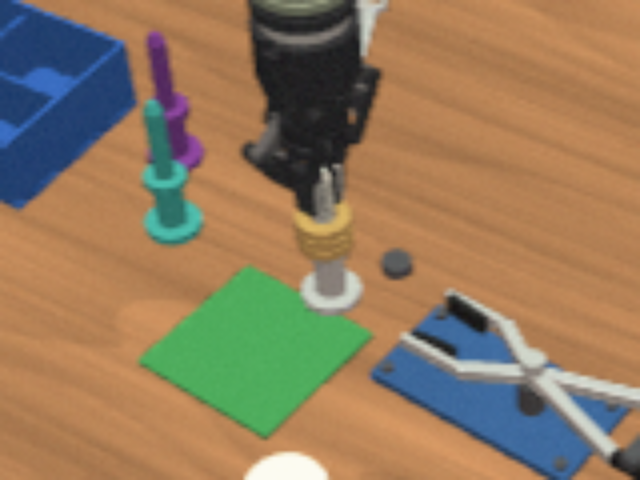

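The axle and its rings are held upright beside the mat (at (330,230)), and the clamp is open. I'll place it at the mat centre.

Run:
```python
from h import *
ctrl.move_l([*MAT,131.5],vel=60);s=st()
h=ctrl.move_l([*MAT,119],vel=10,threshold=5);print(h);s=st()
ctrl.gripper_to(45,40);ctrl.hold(.2);ctrl.move_l([*MAT,230],vel=100);ctrl.move_ptp([*(MAT-[90,0]),300],RA);ctrl.hold(.5)
p,d,C=grab("scene");u,v=proj(C,[*MAT,60]).astype(int);a=p[v-60:v+60,u-60:u+100]
cv2.imwrite("pics/c11.png",cv2.resize(a,None,fx=4,fy=4)[:,:,::-1]);st()
```

```text
t77.1 pos [ 630.  -208.   131.4] w13.4 g78.0 F [ 1.   0.7 -5.4]
True
t77.9 pos [ 630.2 -208.2  125.1] w13.7 g79.3 F [-1.3  0.6  6.2]
t80.8 pos [ 540.5 -208.2  299.7] w45.5 g0.0 F [ 0.7 -0.1  0.3]
```

View pics/c11.png

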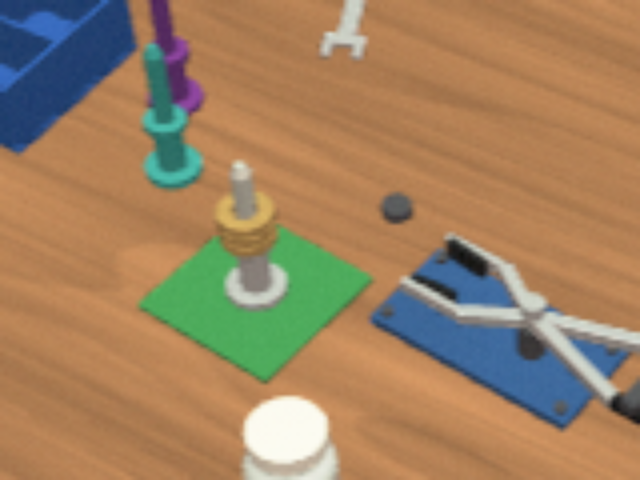

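The axle stands upright in the middle of the mat (255,285) with all three rings on its shoulder, and the clamp is open. Handing in.

```bash
python3 -c "
from plant import ctrl
print(ctrl.finish_job())"
```

```text
the job is handed in; nothing more can be done
None
```

I handed the job in: the axle stands upright at the centre of the green mat with all three rings I found on its shoulder, the clamp is open, and I left the jar and gear alone; no verdict came back.

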